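Load a battery stick into the tester bay that is really empty

TASK

Load the blue battery stick into the one empty bay of the three-bay battery tester. The other two bays still have a broken-off stub at the bottom, hidden under the dust flaps, so feel gently with the stick which bay is clear; in the clear bay press the stick fully home, so that it pushes the stiff contact down and the lower edge of its yellow band is level with the tester's top or just below it, and let go. Never lean on the tester with more than about 25 N, and do not disturb the glue bottle, the tape roll or the dish of screws.

Things in the scene. Friction and masses are not known exactly. Their poses are not given: they have to be found in the camera images.
- stick_mid (a point): Centre (half-way up) of the loose battery stick: blue round rod, 20 mm wide, 100 mm tall, 90 g, bevelled foot, standing upright in the stand with its foot 8 mm above the bench. z points up along it to the brass button (9 mm wide, top 3 mm). Yellow band from 60 to 64 mm above the foot. When home, its top 37 to 40 mm stand out of the tester.
- stand: White square stand, 56 x 56 x 30 mm, fixed to the bench; origin under its centre. A round hole 22.5 mm wide and 22 mm deep in its middle holds the stick.
- tester: Battery tester, grey block with white top, 68 x 152 x 72 mm, fixed; origin under its centre. Three bays 45 mm apart along y. Each bay's floor is a contact plunger 55 mm below the mouth: 8 N starts it, 12 N has it at 60 mm, a hard stop is at 63 mm; it stays where pushed. In two bays, unknown which, an 18 mm tall stub stands loose on the plunger, so the stick's foot meets it 37 mm below the mouth.
- bay0 (a point): Centre of the mouth of the -y end bay, on the tester's top face, 72 mm above the bench. Square mouth and bay, 23 mm wide, mouth bevelled 2 mm. A black dust flap just under the mouth hides the inside; pushed (under 1.5 N) it swings down out of the way towards the bay's +x side, and springs back. 
- bay1 (a point): Centre of the mouth of the middle bay, on the tester's top face, 72 mm above the bench. Square mouth and bay, 23 mm wide, mouth bevelled 2 mm. A black dust flap just under the mouth hides the inside; pushed (under 1.5 N) it swings down out of the way towards the bay's +x side, and springs back. 
- bay2 (a point): Centre of the mouth of the +y end bay, on the tester's top face, 72 mm above the bench. Square mouth and bay, 23 mm wide, mouth bevelled 2 mm. A black dust flap just under the mouth hides the inside; pushed (under 1.5 N) it swings down out of the way towards the bay's +x side, and springs back. 
- glue_bottle: White glue bottle with blue nozzle cap, 36 mm wide, 106 mm tall, standing loose; origin under its centre. Bystander.
- tape_roll: Yellow roll of tape lying flat, 71 mm wide, 24 mm tall, loose; origin under its centre. Bystander.
- screw_dish: Round steel dish of small screws, 68 mm wide, 18 mm tall, loose; origin under its centre. Bystander.
Mind the look-alikes: they are no part of the job. Leave any red or turquoise look-alike of the stand alone.

How it is judged:
On the way, in this order (a step that is already met when the one before it is completed fails the run):
1. the stick is lifted out of the stand (z of stick_mid in the frame of stand above 0.085 m), for 0.1 s.
2. the stick's foot is at least 15 mm down in a bay, upright (((z of stick_mid in the frame of bay0 below 0.035 m and horizontal distance between stick_mid and bay0 below 0.005 m and angle between stick_mid's own z axis and vertical below 0.1 rad) or (z of stick_mid in the frame of bay1 below 0.035 m and horizontal distance between stick_mid and bay1 below 0.005 m and angle between stick_mid's own z axis and vertical below 0.1 rad) or (z of stick_mid in the frame of bay2 below 0.035 m and horizontal distance between stick_mid and bay2 below 0.005 m and angle between stick_mid's own z axis and vertical below 0.1 rad))), for 0.1 s.
At the end, for the whole second after the job is handed in: The stick stands upright within 0.1 rad, in the bay without a stub, its foot at least 58 mm below the mouth (fully home is 60 mm, the yellow band's lower edge level with the tester's top; up to 2 mm short or any deeper is accepted) and its axis within 5 mm of the bay's centre (((z of stick_mid in the frame of bay0 below -0.008 m and horizontal distance between stick_mid and bay0 below 0.005 m and angle between stick_mid's own z axis and vertical below 0.1 rad) or (z of stick_mid in the frame of bay1 below -0.008 m and horizontal distance between stick_mid and bay1 below 0.005 m and angle between stick_mid's own z axis and vertical below 0.1 rad) or (z of stick_mid in the frame of bay2 below -0.008 m and horizontal distance between stick_mid and bay2 below 0.005 m and angle between stick_mid's own z axis and vertical below 0.1 rad))); the robot touches nothing.
It fails at once if the tester is pressed with more than 30 N (contact force between tester and anything else above 30 N).
It fails at once if the glue bottle is moved more than 20 mm (distance of glue_bottle from where it was at the start of the episode above 0.02 m).
It fails at once if the tape roll is moved more than 20 mm (distance of tape_roll from where it was at the start of the episode above 0.02 m).
It fails at once if the dish of screws is moved more than 20 mm (distance of screw_dish from where it was at the start of the episode above 0.02 m).
It also fails if it takes over 64 s, if anything falls off the work surface, if the arm or the gripper's body presses on something with over 40 N, if the wrist force passes 120 N, or if a joint passes its speed limit or range.

ROBOT

A 7-joint arm with a two-finger parallel gripper is mounted at the origin on a cart in front of the work surface, level with it; the furniture and walls round the work are solid. World frame = base frame: x ahead of the robot, y to its left, z up, the work surface at z = 0. Lengths are in m, angles in rad, forces in N, time in s.
With the tool pointing down it reaches from about 0.4 to 0.85 m from the base axis. Payload 4.5 kg.
Tool frame: the origin (TCP) lies midway between the tips of the shut fingers; the grasp point (between the pads) lies 19 mm behind it (manip.grasp_offset is the distance from the TCP to the grasp point, in m); z points along the fingers, y is the line along which they close (so a half turn about z gives the same grasp; the last joint's range is limited). The gripper opens to 85 mm and grips with 20 to 120 N. Pads are 22 mm wide; open, the fingers measure 114 mm over their backs; the gripper's body (76 mm by 85 mm) begins 54 mm behind the grasp point. The pads swing forward as they close: fully open they stand 13 mm farther back than shut.
Start: joints at [-1.273, 0.689, -0.195, 1.565, 0.157, 0.902, -0.215], TCP at [0.163, 0.603, 0.231] pointing down, gripper open.
Joint ranges: [-3.01, 3.01], [-0.46, 2.08], [-1.47, 1.51], [0.13, 2.56], [-1, 4.14], [0.04, 2.09], [-2.66, 2.66]. Speed limits (rad/s): [2.57, 2.57, 3.14, 3.14, 3.14, 3.14, 3.14].

INTERFACE

Orientations are given as a rotation vector (axis times angle).
In Python, from station import sensors, eyes, workorder, manip gives the robot as it stands.
- The arm moves only by the tool step_arm, never from a script. Its argument "deltas" is a list of rows, each a list of 4 numbers: the shift along the tool's x, y, z in cm, then the turn about the tool's z in degrees. A call has 1 to 20 rows; each row shifts and turns the commanded pose from where the row before left it, along the tool's axes as they then stand; what a row does not reach is not made up. A row lasts 1/10 s, in which the tool goes at most 50 mm and 8.59 degrees, less where a joint would pass 70% of its speed; a pose out of reach is approached as far as the arm can. A call with a gripper value outside its range is refused whole. "fingers" is the gripper command: -1 is shut, 1 is fully open, values between are in proportion, set as the call begins (left out, the last holds). The fingers move at their own pace and stop on an object; "newtons" is the grip in N (left out, the last holds). Time passes only in rows, so rows that do not move let the fingers close. It gives the time, the measured TCP pose, the force, the opening and the grip force at its end, in the units of the state.
- sensors.sense(): the state, without advancing time (a new reading comes with each control period).
- eyes.get_image(name): name is "scene" or "top"; returns a dict with "image" (480x640x3 uint8, red, green, blue), "vfov" (degrees; the focal length in pixels is half the picture's height over the tangent of half this angle, whatever the lens; pixels are square), "cx", "cy" (the principal point, pixels), "position" and "attitude" of the camera in the world. Camera axes: x right, y down, z forward; pixel columns grow to the right and rows downward; lengths in m; the calibration is good to about 2 mm. A picture is of the moment at which its call begins. There is no depth.
- workorder.hand_in(): hands the job in; it is judged then, once.
The state is a dict: "t": time; "q": joint angles; "dq": joint speeds; "joint_torque": joint torques, N m; "eef_pos": TCP position; "tcp_rot": TCP orientation; "ft_force": force on the tool from outside, world axes, zero at the start; "torque": the same for the moment, N m; "finger_gap": finger opening in m; "grip_force": force on a finger pad.
Only numpy, scipy, OpenCV 4.12 (cv2) and the standard library are available. Lean on these libraries where they do the work, as an engineer would, in place of code of your own. Each camera call takes 0.05 s, during which the arm holds its last target. There are 200 camera calls.

## Working session

There is one attempt and no reset: what is moved stays moved. The work goes in short steps, Python scripts to look and compute and a tool call to move; the robot and the scene stay as the last step left them, time stands still between calls to the robot, and variables do not carry over. Pictures are saved under pics/ and viewed, at most 10 in all, crops included, and the job is handed in when it is done.

Besides the shell and the picture viewer there is one more tool, called as name(argument=value, ...) on one line, values as JSON. step_arm: Moves the arm, as the interface text tells. Its arguments: {"type":"object","properties":{"deltas":{"type":"array"},"fingers":{"type":"number"},"newtons":{"type":"number"}},"required":["deltas"]}

```bash
mkdir -p pics
python3 - <<'E'
from station import sensors, eyes, manip
import cv2,pickle
s=sensors.sense()
print({k:s[k] for k in("t","eef_pos","tcp_rot","ft_force","finger_gap")},manip.grasp_offset)
d={}
for n in("scene","top"):
    d[n]=eyes.get_image(n); cv2.imwrite(f"pics/{n}0.png",d[n]["image"][:,:,::-1])
    print(n,{k:v for k,v in d[n].items() if k!="image"})
pickle.dump(d,open("im0.pkl","wb"))
E
```

```text
{'t': 0.0, 'eef_pos': array([0.1628323 , 0.60274011, 0.23047736]), 'tcp_rot': array([-4.13020200e-01, -3.11419143e+00,  2.87526115e-03]), 'ft_force': array([ 0.07067152, -0.53045579,  0.60681945]), 'finger_gap': 0.0855643920392755} 0.0187
scene {'vfov': 52.23870460131781, 'cx': 316.2021329896374, 'cy': 236.79053580525198, 'position': array([-0.29249202, -0.63542822,  0.5991566 ]), 'attitude': array([-1.87532779,  0.89366619, -0.58180571])}
top {'vfov': 42.76414294450092, 'cx': 318.3965905897629, 'cy': 236.76312937911547, 'position': array([0.32758651, 0.03905643, 1.77694444]), 'attitude': array([-2.13556274,  2.17284011, -0.17179159])}
```

View pics/scene0.png

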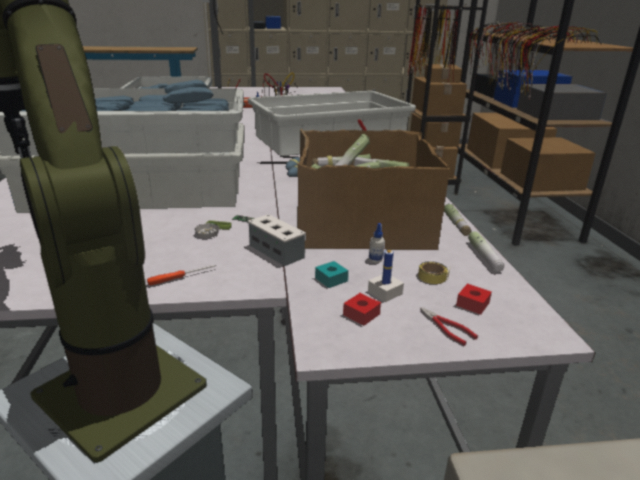

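View pics/top0.png

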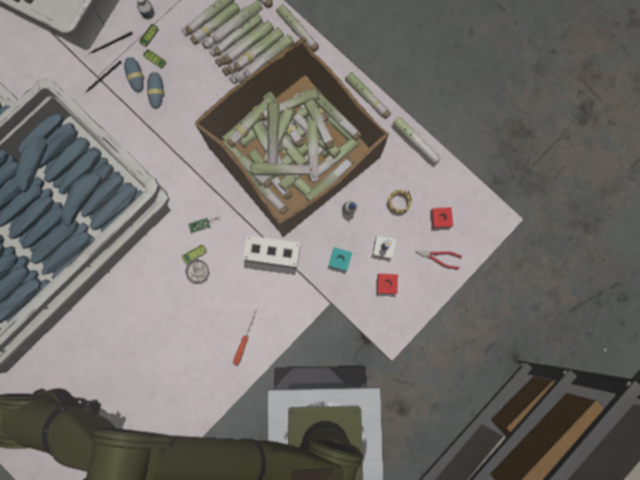

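The scene view shows the tester at (277,240), the stick in the white stand at (387,275), the bottle at (377,245) and the tape at (433,271). The top view shows the tester with bays at about (256,248), (272,251) and (288,253). In it the stand with the stick is at (385,247), the dish at (197,271), the bottle at (350,208), and the tape at (400,202).

```bash
cat > h.py <<'E'
import numpy as np, cv2
from scipy.spatial.transform import Rotation as R
def ray(c,uv):
    f=240/np.tan(np.radians(c["vfov"]/2))
    return R.from_rotvec(c["attitude"]).apply([(uv[0]-c["cx"])/f,(uv[1]-c["cy"])/f,1.])
def onz(c,uv,z):
    d=ray(c,uv); p=np.array(c["position"]); return (p+d*(z-p[2])/d[2])[:2]
def proj(c,P):
    f=240/np.tan(np.radians(c["vfov"]/2))
    p=R.from_rotvec(c["attitude"]).inv().apply(np.array(P)-c["position"])
    return np.array([c["cx"],c["cy"]])+f*p[:2]/p[2]
def blobs(m,x0,y0,amin):
    n,l,st,ce=cv2.connectedComponentsWithStats(m.astype(np.uint8))
    return [(st[i,4],ce[i]+[x0,y0],l==i) for i in range(1,n) if st[i,4]>=amin]
E
python3 - <<'E'
import pickle; from h import *
d=pickle.load(open("im0.pkl","rb")); t=d["top"]; s=d["scene"]
def crop(c,x0,y0,x1,y1): return c["image"][y0:y1,x0:x1]
def big(c,b,k): return cv2.resize(crop(c,*b),None,fx=k,fy=k,interpolation=cv2.INTER_CUBIC)[:,:,::-1]
a=big(t,(235,190,415,290),4); b=big(s,(235,205,445,305),3.42)
b=cv2.resize(b,(720,343)); a=cv2.resize(a,(720,400))
cv2.imwrite("pics/crop0.png",cv2.resize(np.vstack([a,b]),None,fx=.8,fy=.8))
# tester top and holes
x0,y0,x1,y1=238,230,306,278
g=cv2.cvtColor(crop(t,x0,y0,x1,y1),cv2.COLOR_RGB2GRAY).astype(float)
hsv=cv2.cvtColor(crop(t,x0,y0,x1,y1),cv2.COLOR_RGB2HSV)
np.set_printoptions(linewidth=250)
print(g[12:32:2,4:64:2].astype(int))
hs=cv2.cvtColor(crop(t,365,230,405,265),cv2.COLOR_RGB2HSV)
print(crop(t,370,232,402,262)[::2,::2].sum(2)//3)
E
```

```text
[[181 183 197 199 199 194 196 198 200 200 199 200 201 198 200 199 199 199 200 199 199 200 200 198 197 195 193 189 188 172]
 [181 185 198 199 195 143 126 143 153 176 200 199 200 195 199 200 201 200 200 200 200 200 200 200 200 200 201 183 189 179]
 [180 185 199 200 192 106  61  66  69 143 200 200 194 145 139 157 169 184 199 199 199 199 200 201 201 201 201 191 188 162]
 [180 189 199 200 186  93  61  62  67 160 200 201 190 100  62  69  80 148 200 200 197 153 156 169 179 189 200 200 188 164]
 [180 191 198 199 173  79  60  60  73 174 200 201 184  88  61  60  70 161 200 201 189 100  67  75  87 157 200 201 182 166]
 [182 194 199 199 179 137 118 104 104 182 199 200 170  72  59  60  74 176 202 202 182  86  60  60  69 164 202 201 178 166]
 [185 197 198 200 199 197 194 190 188 197 200 199 176 118 106  93  97 185 202 200 169  71  59  61  79 176 202 200 167 170]
 [187 189 168 195 199 199 200 200 199 200 199 199 200 194 192 186 177 195 201 200 164 109  95  80  97 187 202 200 160 176]
 [186 184 160 190 199 201 201 200 200 199 200 200 199 201 200 201 201 202 200 200 196 192 187 177 169 197 201 199 16
[... 436 characters left out ...]
 176 185 199 198 182 178 179]
 [180 178 129 184 200 199 182 152 169 168 180 194 196 181 179 178]
 [180 177 137 192 201 184 109 110 163 158 183 193 195 182 179 179]
 [181 175 145 198 200 160  67  74 125 148 185 200 192 178 178 179]
 [181 161 151 201 201 165  70  64  77 148 198 200 187 178 178 179]
 [181 161 168 201 187 122  90  79 128 191 200 198 185 178 177 178]
 [180 158 183 202 179 106 103 106 172 200 200 196 183 178 177 177]
 [179 126 149 178 179 118 105 130 189 201 200 196 181 179 180 179]
 [170 107  94 101 109  96  97 150 177 189 194 192 181 178 178 180]
 [176 157 130 120 102  98  95  99 101 110 141 172 181 180 178 181]
 [182 181 178 177 160 156 159 147 120 104 149 179 182 181 179 179]]
```

View pics/crop0.png

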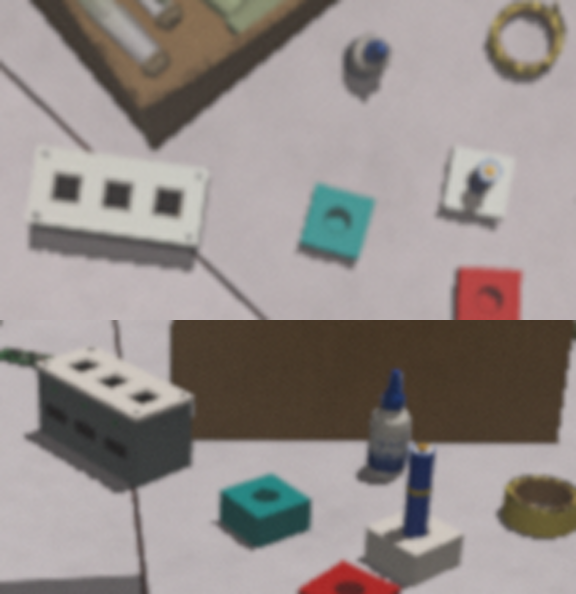

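The crop shows the three dark bays clearly in both views. It also shows the stick's orange button at about (387,243) in the top view, and (388,252) in the scene view.

```bash
cat > m.py <<'E'
from h import *
from scipy.optimize import least_squares
def holes(c,x0,y0,x1,y1,thr=140):
    g=cv2.cvtColor(c["image"][y0:y1,x0:x1],cv2.COLOR_RGB2GRAY).astype(float)
    out=[]
    for a,ce,m in blobs(g<thr,x0,y0,8):
        mm=cv2.dilate(m.astype(np.uint8),np.ones((5,5)))>0
        if m[0].any() or m[-1].any() or m[:,0].any() or m[:,-1].any(): continue
        w=np.clip(195-g,0,None)*mm; yy,xx=np.nonzero(mm)
        out.append((a,np.array([(w[yy,xx]*xx).sum(),(w[yy,xx]*yy).sum()])/w.sum()+[x0,y0]))
    return out
def meet(c1,u1,c2,u2):
    d1,d2=ray(c1,u1),ray(c2,u2);p1,p2=np.array(c1["position"]),np.array(c2["position"])
    k=np.linalg.lstsq(np.c_[d1,-d2],p2-p1,rcond=None)[0]
    a,b=p1+k[0]*d1,p2+k[1]*d2
    return (a+b)/2,np.linalg.norm(a-b)
E
python3 - <<'E'
import pickle; from m import *
np.set_printoptions(precision=4,suppress=True)
d=pickle.load(open("im0.pkl","rb")); t=d["top"]; s=d["scene"]
T=holes(t,245,236,300,262); S=holes(s,252,214,302,252)
for a,u in T: print("top",a,u,onz(t,u,.0715))
for a,u in S: print("scene",a,u,onz(s,u,.0715))
for n,c,b in(("top",t,(370,235,400,262)),("scene",s,(378,244,400,262))):
    x0,y0,x1,y1=b; im=c["image"][y0:y1,x0:x1]; r=im.astype(int)
    m=(r[:,:,0]-r[:,:,2]>25)
    for a,ce,mm in blobs(m,x0,y0,2): print(n,"button",a,ce,onz(c,ce,.108))
    h=cv2.cvtColor(im,cv2.COLOR_RGB2HSV); m=cv2.inRange(h,(100,90,30),(130,255,255))
    for a,ce,mm in blobs(m,x0,y0,4): print(n,"blue",a,ce)
# stand top outline, top view
x0,y0=365,228; im=t["image"][y0:268,x0:410]; 
g=im.min(2); m=cv2.morphologyEx((g>186).astype(np.uint8),cv2.MORPH_CLOSE,np.ones((13,13)))
ct=max(cv2.findContours(m,0,2)[0],key=cv2.contourArea); r=cv2.minAreaRect(ct); print("stand rect",r, onz(t,np.array(r[0])+[x0,y0],.03))
for n,uv,z in(("bottle",(348,212),.05),("tape",(400,202),.02),("dish",(197,271),.01)): print(n,onz(t,uv,z))
for uv in((222,205),(283,234),(386,133)): print("box corner",onz(t,uv,.15))
E
```

```text
top 69 [255.3166 248.2523] [0.5439 0.1869]
top 69 [271.1902 250.5223] [0.5368 0.1426]
top 71 [287.0961 252.7759] [0.5297 0.0982]
scene 26 [265.1624 221.1976] [0.5428 0.1822]
scene 29 [275.7681 226.7739] [0.5355 0.1381]
scene 33 [287.0571 232.6269] [0.5283 0.0936]
top button 10 [387.8 243. ] [ 0.5479 -0.1803]
scene button 87 [391.8506 246.8736] [ 0.5672 -0.1794]
scene blue 54 [387.9074 257.6296]
scene blue 8 [379.  257.5]
stand rect ((19.843902587890625, 17.895122528076172), (18.648090362548828, 18.01950454711914), 12.094758033752441) [ 0.5499 -0.1817]
bottle [ 0.647  -0.0768]
tape [ 0.6799 -0.2318]
dish [0.4885 0.3603]
box corner [0.653  0.2694]
box corner [0.5713 0.1059]
box corner [ 0.8479 -0.1804]
```

Run:
```python
import pickle; from m import *
np.set_printoptions(precision=4,suppress=True)
d=pickle.load(open("im0.pkl","rb")); t=d["top"]; s=d["scene"]
print("bottom", onz(t,(283,236),0), "scene bottom right corner", onz(s,(438,246),0),"left",onz(s,(303,243),0))
# height of near corner: bottom xy, top view rim (279,222)
b=onz(t,(283,236),0)
for H in(.1,.14,.18,.22): print(H,proj(t,[*b,H]),proj(s,[*b,H]))
print("rim pts top", [onz(t,u,.15) for u in((283,232),(198,125),(386,133))])
# stick by scene band/foot: top centre and axis at stand top; predicted pixels for the estimate
for P in([.549,-.1805,.108],[.549,-.1805,.03],[.549,-.1805,.07]): print(P,proj(s,P),proj(t,P))
im=s["image"].astype(int)
for y in range(250,284,3): print(y,[tuple(int(k) for k in im[y,x]) for x in range(381,396,2)])
```

```text
bottom [0.5878 0.1121] scene bottom right corner [ 0.8424 -0.1721] left [0.619  0.1168]
0.1 [281.4597 230.785 ] [296.9239 212.9555]
0.14 [280.7921 228.5244] [296.9528 198.4217]
0.18 [280.0917 226.1531] [296.9825 183.4682]
0.22 [279.3562 223.6628] [297.013  168.0767]
rim pts top [array([0.5767, 0.1058]), array([0.8777, 0.3361]), array([ 0.8479, -0.1804])]
[0.549, -0.1805, 0.108] [387.9974 249.9578] [387.8575 242.591 ]
[0.549, -0.1805, 0.03] [385.0839 280.7582] [384.424  246.2119]
[0.549, -0.1805, 0.07] [386.5548 265.2078] [386.1464 244.3955]
250 [(83, 84, 86), (113, 111, 115), (137, 138, 150), (126, 106, 80), (143, 113, 65), (152, 137, 118), (148, 142, 143), (152, 145, 144)]
253 [(81, 82, 86), (85, 88, 100), (84, 89, 110), (109, 112, 129), (108, 111, 127), (135, 136, 152), (134, 133, 149), (183, 175, 177)]
256 [(50, 54, 71), (92, 94, 109), (36, 44, 70), (32, 40, 73), (32, 42, 76), (38, 47, 79), (131, 129, 141), (187, 180, 182)]
259 [(82, 82, 89), (131, 127, 133), (35, 41, 69), (32, 41, 74), (35, 43, 78), (47, 54, 84), (151, 148, 157), (188, 180, 182)]
262 [(168, 162, 164), (123, 121, 
[... 297 characters left out ...]
 51), (109, 105, 98), (180, 174, 175), (187, 179, 182)]
271 [(181, 173, 175), (76, 77, 93), (35, 43, 75), (35, 44, 79), (36, 45, 78), (111, 110, 122), (185, 179, 179), (190, 183, 184)]
274 [(174, 169, 170), (63, 66, 85), (35, 44, 75), (36, 45, 78), (37, 46, 79), (123, 122, 134), (188, 181, 182), (188, 181, 183)]
277 [(171, 165, 162), (48, 52, 77), (35, 44, 76), (38, 46, 79), (46, 53, 83), (151, 149, 152), (200, 193, 187), (194, 187, 186)]
280 [(117, 113, 114), (40, 46, 72), (37, 45, 77), (37, 45, 79), (51, 58, 85), (165, 160, 159), (205, 197, 189), (206, 199, 191)]
283 [(81, 77, 80), (55, 58, 77), (57, 62, 87), (72, 75, 98), (101, 102, 115), (176, 169, 163), (205, 197, 188), (206, 198, 190)]
```

step_arm(deltas=[[-1, -1.4, -0.5, -6.1], [-2, -2.8, -0.5, 0], [-3, -4, 0, 0], [-3, -4, 0, 0], [-3, -4, 0, 0], [-3, -4, 0, 0], [-3, -4, 0, 0], [-3, -4, 0, 0], [-3, -4, 0, 0], [-3, -4, 0, 0], [-3, -4, 0, 0], [-3, -4, 0, 0], [-3, -4, 0, 0], [-3, -4, 0, 0], [-3, -4, 0, 0], [-3, -4, 0, 0], [-3, -4, 0, 0], [-2, -3, 0, 0], [-1, -1.5, 0, 0], [0, 0, 0, 0]], fingers=1, newtons=25)

```text
t: 2.1
eef_pos: [0.5575, -0.1595, 0.2405]
tcp_rot: [-0.256, -3.131, 0.002]
ft_force: [0.1, 1.1, 0.8]
finger_gap: 0.0853
grip_force: 0.0
```

step_arm(deltas=[[0.3, -1.2, 0, 0], [0.2, -1.0, 0, 0], [0, 0, 1.5, 0], [0, 0, 3, 0], [0, 0, 3, 0], [0, 0, 3, 0], [0, 0, 3, 0], [0, 0, 2, 0], [0, 0, 1, 0], [0, 0, 0, 0]])

```text
t: 3.1
eef_pos: [0.5478, -0.1762, 0.0755]
tcp_rot: [-0.245, -3.129, -0.001]
ft_force: [-0.3, -0.2, 0.3]
finger_gap: 0.0856
grip_force: 0.0
```

```bash
cat > snap.py <<'E'
import sys,pickle; from m import *
from station import sensors, eyes
np.set_printoptions(precision=4,suppress=True)
k=sys.argv[1]; d={n:eyes.get_image(n) for n in("scene","top")}
pickle.dump(d,open(f"im{k}.pkl","wb"))
s=sensors.sense(); print({a:s[a] for a in("t","eef_pos","tcp_rot","ft_force","finger_gap","grip_force")})
def big(n,u,w=60,h=45):
    x,y=[int(v) for v in u]; c=d[n]["image"]; x=min(max(x,w),640-w); y=min(max(y,h),480-h)
    return cv2.resize(c[y-h:y+h,x-w:x+w,::-1],(400,300),interpolation=cv2.INTER_CUBIC)
P=s["eef_pos"]
cv2.imwrite(f"pics/s{k}.png",np.hstack([big(n,proj(d[n],P)) for n in("scene","top")]))
E
python3 snap.py 1
```

```text
{'t': 3.2, 'eef_pos': array([ 0.5494, -0.1766,  0.0772]), 'tcp_rot': array([ 0.2461,  3.1307, -0.0001]), 'ft_force': array([0.0583, 0.3967, 0.7695]), 'finger_gap': 0.08558343708780235, 'grip_force': 0.0}
```

View pics/s1.png

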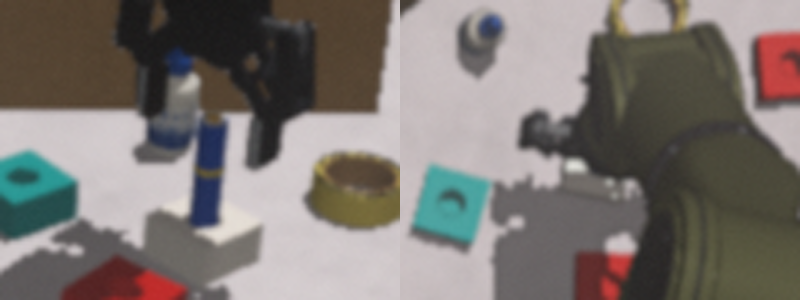

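The picture shows the open fingers straddling the stick, with the right fingertip at crop pixel (262,165) and the stick top at (213,115). I'll shift 4 mm toward -y, then close.

step_arm(deltas=[[0, -0.4, 0.1, 0], [0, 0, 0, 0], [0, 0, 0, 0]])

```text
t: 3.5
eef_pos: [0.5486, -0.1811, 0.0759]
tcp_rot: [0.248, 3.131, -0.0]
ft_force: [0.4, -0.9, 1.0]
finger_gap: 0.0857
grip_force: 0.0
```

step_arm(deltas=[[0, 0, 0, 0], [0, 0, 0, 0], [0, 0, 0, 0], [0, 0, 0, 0], [0, 0, 0, 0], [0, 0, 0, 0], [0, 0, 0, 0], [0, 0, 0, 0], [0, 0, 0, 0], [0, 0, 0, 0]], fingers=-1)

```text
t: 4.5
eef_pos: [0.5484, -0.1806, 0.0753]
tcp_rot: [0.247, 3.132, 0.0]
ft_force: [0.1, -0.7, 0.9]
finger_gap: 0.0181
grip_force: 26.0
```

step_arm(deltas=[[0, 0, 0, 0], [0, 0, 0, 0], [0, 0, -0.5, 0], [0, 0, -1, 0], [0, 0, -2, 0], [0, 0, -2, 0], [0, 0, -2, 0], [0, 0, -2, 0], [0, 0, -0.5, 0], [0, 0, 0, 0], [0, 0, 0, 0]], newtons=50)

```text
t: 5.6
eef_pos: [0.5477, -0.1805, 0.1746]
tcp_rot: [-0.247, -3.131, -0.0]
ft_force: [-0.7, -0.5, -0.8]
finger_gap: 0.0174
grip_force: 48.8
```

step_arm(deltas=[[0.3, 1.2, 0, 0], [0.6, 2.5, 0, 0], [0.7, 3, 0, 0], [0.7, 3, 0, 0], [0.7, 3, 0, 0], [0.7, 3, 0, 0], [0.7, 3, 0, 0], [0.7, 3, 0, 0], [0.5, 2.5, 0, 0], [0.4, 2, 0, 0], [0.2, 0.8, 0.5, 0], [0, 0, 0.5, 0], [0, 0, 0, 0], [0, 0, 0, 0]])

```text
t: 7.0
eef_pos: [0.5291, 0.0939, 0.1647]
tcp_rot: [-0.25, -3.13, 0.002]
ft_force: [0.2, 0.8, 0.1]
finger_gap: 0.0178
grip_force: 48.8
```

```bash
python3 snap.py 2
python3 - <<'E'
import pickle; from m import *
np.set_printoptions(precision=4,suppress=True,linewidth=200)
d=pickle.load(open("im0.pkl","rb"))
yv=np.array([.157,.9876]); xv=np.array([.9876,-.157])
# tester top's near long edge (row-wise darkest gradient going down), both views
for n,cols,ylim in(("top",range(255,293,2),(252,276)),("scene",range(256,278,1),(228,252))):
    c=d[n]; g=cv2.GaussianBlur(cv2.cvtColor(c["image"],cv2.COLOR_RGB2GRAY),(0,0),.7).astype(float)
    pts=[]
    for x in cols:
        col=g[ylim[0]:ylim[1],x]; dg=col[:-1]-col[1:]; i=int(dg[1:-1].argmax())+1
        o=.5*(dg[i-1]-dg[i+1])/(dg[i-1]-2*dg[i]+dg[i+1]); pts.append([x,ylim[0]+i+.5+o])
    vx,vy,px,py=cv2.fitLine(np.float32(pts),cv2.DIST_HUBER,0,.01,.01).ravel()
    r=np.array([abs((p[0]-px)*vy-(p[1]-py)*vx) for p in pts])
    q=[onz(c,(px+k*vx,py+k*vy),.072) for k in(-10,0,10)]
    dr=q[2]-q[0]; dr/=np.linalg.norm(dr); dr*=np.sign(dr[1])
    print(n,"resid",r.mean(),"dir",dr,"row line pt",q[1]+34e-3*np.array([dr[1],-dr[0]]),"xoff",(q[1]+34e-3*np.array([dr[1],-dr[0]]))@xv)
for P in([.5439,.1869],[.5297,.0982],[.5428,.1822],[.5283,.0936]): print(np.array(P)@xv)
E
```

```text
{'t': 7.1, 'eef_pos': array([0.5295, 0.0943, 0.1652]), 'tcp_rot': array([-0.2502, -3.1315,  0.0011]), 'ft_force': array([ 0.4245,  0.0257, -0.2564]), 'finger_gap': 0.017358631611810706, 'grip_force': 48.84116247296333}
top resid 0.03624715773827945 dir [0.159  0.9873] row line pt [0.5365 0.1424] xoff 0.5074487481921276
scene resid nan dir [nan nan] row line pt [nan nan] xoff nan
0.5078123400000001
0.5077143199999999
0.50746388
0.50705388<stdin>:11: RuntimeWarning: divide by zero encountered in scalar divide
<stdin>:13: RuntimeWarning: invalid value encountered in scalar multiply
<stdin>:15: RuntimeWarning: invalid value encountered in divide
```

View pics/s2.png

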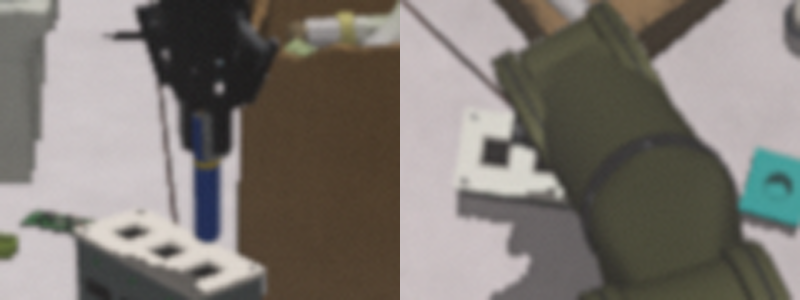

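The held stick hangs upright just above bay0; in the left crop its foot is at (207,240) and the bay0 mouth at (207,270). I'll measure the offset along the row in the same view.

```bash
cat > ax.py <<'E'
import sys,pickle; from m import *
np.set_printoptions(precision=4,suppress=True,linewidth=200)
def axis(c,P,vs):
    """subpixel centre columns of the blue stick in given rows"""
    out=[]
    for v in vs:
        u0=int(round(proj(c,P)[0])); row=c["image"][v,u0-12:u0+13].astype(float)
        b=(row[:,2]-row[:,0])/(row.max(1)+1); w=np.clip(b-.12,0,.25); w[np.abs(np.arange(25)-12)>9]=0
        out.append((w*np.arange(25)).sum()/w.sum()+u0-12)
    return np.array(out)
if __name__=="__main__":
    k=sys.argv[1]; P=np.array(eval(sys.argv[2])); foot=float(sys.argv[3]); hole=eval(sys.argv[4])
    s=pickle.load(open(f"im{k}.pkl","rb"))["scene"]
    v1=int(proj(s,[*P,foot+.006])[1]); v0=int(proj(s,[*P,foot+.045])[1]); vs=np.arange(v0,v1+1)
    us=axis(s,P,vs); f=np.polyfit(vs,us,1); print(us, "slope",f[0])
    e=np.polyval(f,proj(s,[*P,foot+.02])[1])-proj(s,[*P,foot+.02])[0]
    v=proj(s,[*P,.0715]); print("axis minus predicted u",e,"at mouth: stick u",v[0]+e,"hole u",hole[0], "pred mouth v",v[1],hole[1])
    dy=proj(s,[P[0]+.00157,P[1]+.00988,.0715])-v; dx=proj(s,[P[0]+.00988,P[1]-.00157,.0715])-v
    print("px per cm row:",dy," per cm across:",dx)
E
python3 ax.py 2 "[.5293,.0941]" .0975 "[287.06,232.63]"
```

```text
Traceback (most recent call last):
  File "ax.py", line 15, in <module>
    us=axis(s,P,vs); f=np.polyfit(vs,us,1); print(us, "slope",f[0])
  File "ax.py", line 7, in axis
    u0=int(round(proj(c,P)[0])); row=c["image"][v,u0-12:u0+13].astype(float)
                 ~~~~^^^^^
  File "h.py", line 10, in proj
    p=R.from_rotvec(c["attitude"]).inv().apply(np.array(P)-c["position"])
                                               ~~~~~~~~~~~^~~~~~~~~~~~~~
ValueError: operands could not be broadcast together with shapes (2,) (3,)
```

```bash
sed -i 's/proj(c,P)\[0\]/proj(c,[*P,.11])[0]/' ax.py; python3 ax.py 2 "[.5293,.0941]" .0975 "[287.06,232.63]"
```

```text
[287.6047 287.6221 287.614  287.6443 287.6592 287.6996 287.7409 287.7343 287.705  287.7193 287.7478 287.7165 287.7308 287.7552 287.7602] slope 0.01081915140119693
axis minus predicted u 0.7033740762788057 at mouth: stick u 287.85486462876713 hole u 287.06 pred mouth v 232.44134364698886 232.63
px per cm row: [-2.554  -1.3211]  per cm across: [ 3.092  -1.1218]
```

step_arm(deltas=[[0.05, 0.32, 0, 0], [0, 0, 0, 0], [0, 0, 0.7, 0], [0, 0, 0.7, 0], [0, 0, 0.4, 0], [0, 0, 0, 0]])

```text
t: 7.7
eef_pos: [0.5287, 0.0988, 0.1463]
tcp_rot: [-0.247, -3.13, 0.001]
ft_force: [-0.2, 0.2, -1.2]
finger_gap: 0.018
grip_force: 48.8
```

step_arm(deltas=[[0, 0, 0.2, 0], [0, 0, 0.2, 0], [0, 0, 0.2, 0], [0, 0, 0.2, 0], [0, 0, 0.2, 0], [0, 0, 0, 0]])

```text
t: 8.3
eef_pos: [0.5292, 0.0989, 0.137]
tcp_rot: [-0.247, -3.131, 0.0]
ft_force: [-0.1, 0.5, -0.3]
finger_gap: 0.0179
grip_force: 48.8
```

```bash
python3 snap.py 3; python3 ax.py 3 "[.529,.0988]" .072 "[287.06,232.63]"
```

```text
{'t': 8.4, 'eef_pos': array([0.5294, 0.099 , 0.1373]), 'tcp_rot': array([0.2468, 3.1319, 0.0001]), 'ft_force': array([ 0.3856,  0.7621, -0.0226]), 'finger_gap': 0.01760619627635125, 'grip_force': 48.840665593743324}
[286.1852 286.2216 286.28   286.2825 286.2864 286.3218 286.3315 286.335  286.4035 286.3464 286.3367 286.2366 286.2413 286.3282 286.3017] slope 0.004818473553875766
axis minus predicted u 0.7228455611016784 at mouth: stick u 286.3767600578589 hole u 287.06 pred mouth v 231.94879998823782 232.63
px per cm row: [-2.541  -1.3159]  per cm across: [ 3.0936 -1.1171]
```

step_arm(deltas=[[0, -0.15, 0, 0], [0, 0, 0, 0], [0, 0, 0.2, 0], [0, 0, 0.2, 0], [0, 0, 0, 0]])

```text
t: 8.9
eef_pos: [0.5291, 0.0975, 0.133]
tcp_rot: [-0.247, -3.132, -0.0]
ft_force: [-0.2, -0.8, 0.2]
finger_gap: 0.0181
grip_force: 48.9
```

step_arm(deltas=[[0, 0, 0.2, 0], [0, 0, 0.2, 0], [0, 0, 0.2, 0], [0, 0, 0, 0]])

```text
t: 9.3
eef_pos: [0.5288, 0.0975, 0.1269]
tcp_rot: [-0.247, -3.131, 0.0]
ft_force: [-0.1, 0.5, -0.2]
finger_gap: 0.0173
grip_force: 48.9
```

step_arm(deltas=[[0, 0, 0.3, 0], [0, 0, 0.3, 0], [0, 0, 0.3, 0], [0, 0, 0.3, 0], [0, 0, 0.3, 0], [0, 0, 0.3, 0], [0, 0, 0, 0]])

```text
t: 10.0
eef_pos: [0.5289, 0.0974, 0.1088]
tcp_rot: [-0.247, -3.131, 0.0]
ft_force: [-0.8, -0.3, -1.8]
finger_gap: 0.0177
grip_force: 48.8
```

step_arm(deltas=[[0, 0, 0.1, 0], [0, 0, 0.1, 0], [0, 0, 0.1, 0], [0, 0, 0.1, 0], [0, 0, 0, 0]])

```text
t: 10.5
eef_pos: [0.5291, 0.0975, 0.1052]
tcp_rot: [-0.247, -3.132, -0.0]
ft_force: [-0.6, 0.6, -0.9]
finger_gap: 0.0179
grip_force: 48.9
```

step_arm(deltas=[[0, 0, 0.1, 0], [0, 0, 0.1, 0], [0, 0, 0, 0]])

```text
t: 10.8
eef_pos: [0.5291, 0.0975, 0.1031]
tcp_rot: [-0.247, -3.132, -0.0]
ft_force: [-1.6, -0.5, -0.5]
finger_gap: 0.0178
grip_force: 48.9
```

step_arm(deltas=[[0, 0, 0.1, 0], [0, 0, 0, 0]])

```text
t: 11.0
eef_pos: [0.5291, 0.0975, 0.1022]
tcp_rot: [-0.247, -3.132, -0.0]
ft_force: [-0.1, 1.0, -0.5]
finger_gap: 0.018
grip_force: 48.9
```

step_arm(deltas=[[0, 0, 0.1, 0], [0, 0, 0, 0]])

```text
t: 11.2
eef_pos: [0.5291, 0.0975, 0.1012]
tcp_rot: [-0.247, -3.132, -0.0]
ft_force: [-0.6, -0.5, -1.1]
finger_gap: 0.0176
grip_force: 48.9
```

step_arm(deltas=[[0, 0, 0.1, 0], [0, 0, 0.1, 0], [0, 0, 0, 0]])

```text
t: 11.5
eef_pos: [0.5291, 0.0975, 0.0991]
tcp_rot: [-0.247, -3.132, 0.0]
ft_force: [-0.1, -0.6, -0.1]
finger_gap: 0.0178
grip_force: 48.9
```

step_arm(deltas=[[0, 0, 0.1, 0], [0, 0, 0.1, 0], [0, 0, 0, 0]])

```text
t: 11.8
eef_pos: [0.5291, 0.0975, 0.0971]
tcp_rot: [-0.247, -3.132, -0.0]
ft_force: [-0.2, 0.7, -0.7]
finger_gap: 0.0181
grip_force: 48.9
```

step_arm(deltas=[[0, 0, 0.1, 0], [0, 0, 0.1, 0], [0, 0, 0, 0]])

```text
t: 12.1
eef_pos: [0.5291, 0.0975, 0.0951]
tcp_rot: [-0.247, -3.132, -0.0]
ft_force: [-0.2, 0.7, -0.8]
finger_gap: 0.0178
grip_force: 48.9
```

Nothing has been felt at 44 mm, so bay0 is clear. Continuing to the plunger.

step_arm(deltas=[[0, 0, 0.2, 0], [0, 0, 0.2, 0], [0, 0, 0.2, 0], [0, 0, 0.1, 0], [0, 0, 0, 0]])

```text
t: 12.6
eef_pos: [0.529, 0.0975, 0.0881]
tcp_rot: [-0.247, -3.131, 0.0]
ft_force: [-1.0, -0.3, -0.3]
finger_gap: 0.0178
grip_force: 48.9
```

step_arm(deltas=[[0, 0, 0.1, 0], [0, 0, 0.1, 0], [0, 0, 0, 0]])

```text
t: 12.9
eef_pos: [0.5292, 0.0975, 0.0862]
tcp_rot: [-0.247, -3.132, -0.0]
ft_force: [-0.3, 0.7, -0.8]
finger_gap: 0.0176
grip_force: 48.9
```

step_arm(deltas=[[0, 0, 0.1, 0], [0, 0, 0.1, 0], [0, 0, 0, 0]])

```text
t: 13.2
eef_pos: [0.5293, 0.0975, 0.0843]
tcp_rot: [0.247, 3.132, 0.0]
ft_force: [-0.7, 0.0, -0.3]
finger_gap: 0.0179
grip_force: 48.9
```

step_arm(deltas=[[0, 0, 0.1, 0], [0, 0, 0, 0]])

```text
t: 13.4
eef_pos: [0.5294, 0.0975, 0.0837]
tcp_rot: [0.247, 3.131, 0.0]
ft_force: [-1.8, 0.3, 5.5]
finger_gap: 0.0179
grip_force: 49.5
```

step_arm(deltas=[[0, 0, 0.1, 0], [0, 0, 0.1, 0], [0, 0, 0, 0]])

```text
t: 13.7
eef_pos: [0.5295, 0.0976, 0.082]
tcp_rot: [0.247, 3.131, 0.0]
ft_force: [-1.7, -1.1, 6.5]
finger_gap: 0.0178
grip_force: 49.8
```

step_arm(deltas=[[0, 0, 0.1, 0], [0, 0, 0, 0]])

```text
t: 13.9
eef_pos: [0.5294, 0.0975, 0.0811]
tcp_rot: [0.247, 3.131, 0.0]
ft_force: [-1.8, -0.3, 7.4]
finger_gap: 0.0177
grip_force: 49.9
```

step_arm(deltas=[[0, 0, 0.1, 0], [0, 0, 0, 0]])

```text
t: 14.1
eef_pos: [0.5295, 0.0975, 0.0802]
tcp_rot: [0.247, 3.131, 0.0]
ft_force: [-1.4, 0.1, 9.4]
finger_gap: 0.0177
grip_force: 50.0
```

step_arm(deltas=[[0, 0, 0.1, 0], [0, 0, 0, 0]])

```text
t: 14.3
eef_pos: [0.5295, 0.0975, 0.0792]
tcp_rot: [0.247, 3.131, 0.0]
ft_force: [-1.7, -0.6, 8.6]
finger_gap: 0.0179
grip_force: 50.0
```

step_arm(deltas=[[0, 0, 0.1, 0], [0, 0, 0, 0]])

```text
t: 14.5
eef_pos: [0.5295, 0.0975, 0.0783]
tcp_rot: [0.247, 3.131, 0.0]
ft_force: [-1.5, -0.3, 9.2]
finger_gap: 0.0179
grip_force: 50.1
```

step_arm(deltas=[[0, 0, 0.1, 0], [0, 0, 0, 0]])

```text
t: 14.7
eef_pos: [0.5295, 0.0975, 0.0773]
tcp_rot: [0.247, 3.131, 0.0]
ft_force: [-2.4, -0.5, 10.1]
finger_gap: 0.0176
grip_force: 50.2
```

```bash
python3 snap.py 4
```

```text
{'t': 14.8, 'eef_pos': array([0.5295, 0.0975, 0.0774]), 'tcp_rot': array([0.2469, 3.1307, 0.0002]), 'ft_force': array([-2.0567, -0.8736, 10.7025]), 'finger_gap': 0.0176510418215989, 'grip_force': 50.19576095044613}
```

View pics/s4.png

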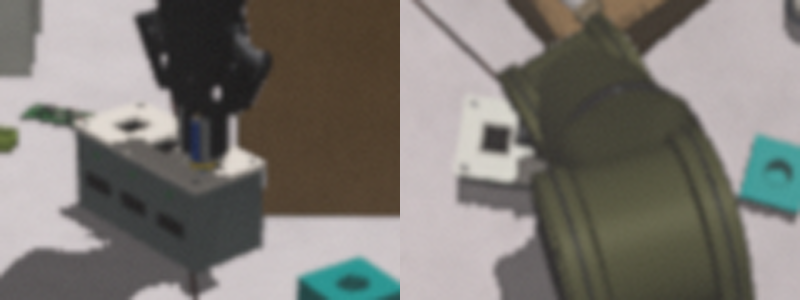

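The picture shows the stick seated in bay0 with its yellow band at about the tester's top, crop (205,165), and the fingertips just clear of the top. I'll press a little more.

step_arm(deltas=[[0, 0, 0.1, 0], [0, 0, 0, 0]])

```text
t: 15.0
eef_pos: [0.5296, 0.0975, 0.0764]
tcp_rot: [0.247, 3.131, 0.0]
ft_force: [-1.9, -0.9, 10.9]
finger_gap: 0.0175
grip_force: 50.3
```

step_arm(deltas=[[0, 0, 0.05, 0], [0, 0, 0, 0], [0, 0, 0, 0]])

```text
t: 15.3
eef_pos: [0.5297, 0.0975, 0.0762]
tcp_rot: [0.247, 3.13, 0.0]
ft_force: [-2.4, -0.4, 13.5]
finger_gap: 0.0174
grip_force: 50.5
```

The force passed the 12 N home level and is now meeting the stop. I'll relax slightly, open and retreat.

step_arm(deltas=[[0, 0, -0.05, 0], [0, 0, 0, 0], [0, 0, 0, 0], [0, 0, 0, 0], [0, 0, 0, 0], [0, 0, 0, 0], [0, 0, 0, 0], [0, 0, 0, 0]], fingers=0.3, newtons=20)

```text
t: 16.1
eef_pos: [0.5292, 0.0975, 0.0752]
tcp_rot: [-0.247, -3.132, -0.0]
ft_force: [-0.9, 0.2, -0.7]
finger_gap: 0.0554
grip_force: 0.0
```

step_arm(deltas=[[0, 0, -0.5, 0], [0, 0, -1, 0], [0, 0, -2, 0], [0, 0, -3, 0], [0, 0, -3, 0], [0, 0, -3, 0], [0, 0, -2, 0], [0, 0, 0, 0], [2, 0, 0, 0], [4, 0, 0, 0], [3, 2, 0, 0], [2, 4, 0, 0], [0, 4, 0, 0], [0, 4, 0, 0], [0, 4, 0, 0], [0, 4, 0, 0], [0, 2, 0, 0], [0, 0, 0, 0]])

```text
t: 17.9
eef_pos: [0.457, 0.3558, 0.2197]
tcp_rot: [-0.239, -3.132, -0.004]
ft_force: [0.6, -1.2, -0.2]
finger_gap: 0.0554
grip_force: 0.0
```

```bash
sed -i 's/^P=s.*/P=np.array(eval(sys.argv[2])) if len(sys.argv)>2 else s["eef_pos"]/' snap.py; python3 snap.py 5 "[.5293,.097,.09]"
```

```text
{'t': 18.0, 'eef_pos': array([0.4576, 0.3507, 0.2196]), 'tcp_rot': array([-0.2463, -3.1309,  0.0033]), 'ft_force': array([-0.5737, -0.7304,  0.2053]), 'finger_gap': 0.05540423086479206, 'grip_force': 0.0}
```

View pics/s5.png

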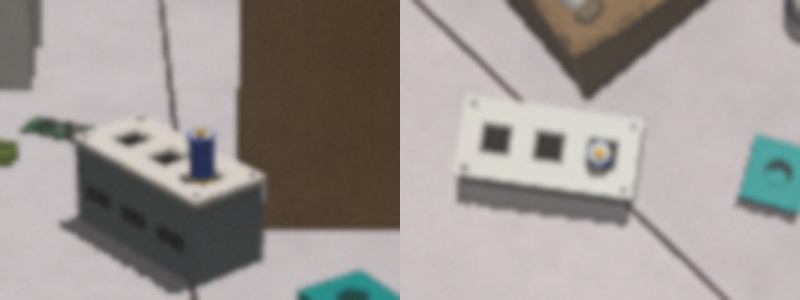

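The picture shows the stick upright in bay0 with its button at crop (200,132), the band showing only at the mouth, and the gripper clear. Next I'll check the height numerically.

Run:
```python
import pickle; from m import *
np.set_printoptions(precision=4,suppress=True)
def btn(c,P):
    x,y=proj(c,P).astype(int); r=c["image"][y-7:y+8,x-7:x+8].astype(int); w=np.clip(r[:,:,0]-r[:,:,2]-12,0,60)*(r[:,:,0]>90)
    w[10:]=0
    yy,xx=np.mgrid[:15,:15]; return np.array([(w*xx).sum(),(w*yy).sum()])/w.sum()+[x-7,y-7]
a=pickle.load(open("im0.pkl","rb")); b=pickle.load(open("im5.pkl","rb"))
for d,P in((a,[.549,-.1805,.108]),(b,[.5293,.0965,.111])):
    us,ut=btn(d["scene"],P),btn(d["top"],P); print(us,ut,proj(d["scene"],P),meet(d["scene"],us,d["top"],ut))
print(holes(b["top"],245,236,285,262))
```

```text
[388.8836 250.0582] [387.6733 242.8628] [387.9974 249.9578] (array([ 0.5491, -0.1811,  0.1078]), np.float64(0.002714214552980761))
[285.835 218.625] [286.2814 252.1045] [286.3042 217.6497] (array([0.528 , 0.0983, 0.1082]), np.float64(0.002130240445782558))
[(np.int32(66), array([255.3237, 248.2476])), (np.int32(63), array([271.1896, 250.5272]))]
```

```bash
python3 -c "
from station import workorder
print(workorder.hand_in())"
```

```text
the job is handed in; nothing more can be done
None
```

The blue stick is home in bay0, the clear bay: its top measured about 108 mm above the bench, so its foot is at least 60 mm down. I pressed with about 14 N at most, let go, and handed the job in after about 18 s. No verdict came back.

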